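# Bring the beaker under the dispenser

## Robot

A 6-joint arm with a two-finger parallel gripper is mounted at the origin on a cart in front of the work surface, level with it; the furniture and walls round the work are solid. World frame = base frame: x ahead of the robot, y to its left, z up, the work surface at z = 0. Lengths are in mm, angles in degrees, forces in N, time in s.
With the tool pointing down it reaches from about 275 to 750 mm from the base axis. Payload 10.2 kg.
Tool frame: the origin (TCP) lies on the centre line of the jaws, within the pads' length; the fingertips stand 14 mm ahead of it and the grasp point (between the pads) lies 5 mm behind it (r.nose_length is the distance from the TCP to the fingertips, in mm); z points along the fingers, y is the line along which they close (so a half turn about z gives the same grasp; the last joint's range is limited). The gripper opens to 85 mm and grips with 20 to 120 N. Pads are 22 mm wide; open, the fingers measure 114 mm over their backs; the gripper's body (76 mm by 85 mm) begins 54 mm behind the grasp point. The pads swing forward as they close: fully open they stand 13 mm farther back than shut.
Start: joints at [-83.617, 17.928, 85.812, -0, 76.261, -12.8], TCP at [172.492, -495.861, 245.294] pointing down, gripper open.
Joint ranges: [-168.41, 168.41], [-55.51, 124.54], [10.69, 146.95], [-70.63, 250.63], [1, 178], [-165.06, 165.06]. Speed limits (degrees/s): [136.94, 136.94, 172.46, 180, 180, 180].

## Interface

Orientations are given as a 3x3 rotation matrix whose columns are the frame's x, y, z axes.
In Python, from bench import observe, cams, r, spotter gives the robot as it stands. The module is installed in compiled form; this text tells all that it offers.
- The arm moves only by the tool drive_tool, never from a script. Its argument "plan" is a list of rows, each a list of 7 numbers: the shift along the tool's x, y, z in mm, then the turn, a rotation vector about the tool's x, y, z in degrees, then the opening, from -1 (shut) to 1 (fully open). In form: [[x, y, z, rx, ry, rz, claw], ...]. A call has 1 to 10 rows; each row shifts and turns the commanded pose from where the row before left it, along the tool's axes as they then stand; what a row does not reach is not made up. A row lasts 1/8 s, in which the tool goes at most 62.5 mm and 10.7 degrees, less where a joint would pass 70% of its speed; a pose out of reach is approached as far as the arm can. A call with a gripper value outside its range is refused whole. The fingers move at their own pace and stop on an object; "force" is the grip in N (left out, the last holds). Time passes only in rows, so rows that do not move let the fingers close. It gives the time, the measured TCP pose, the force, the opening and the grip force at its end, in the units of the state.
- observe(): the state, without advancing time (a new reading comes with each control period).
- cams.grab_frame(name): name is "scene" or "top"; returns a dict with "img" (384x512x3 uint8, blue, green, red), "fx", "fy", "cx", "cy" (pixels), "R" (3x3) and "t" (3): a world point X has camera coordinates R X + t. Camera axes: x right, y down, z forward; pixel columns grow to the right and rows downward; lengths in mm; the calibration is good to about 2 mm. A picture is of the moment at which its call begins. There is no depth.
- r.hand_in(): hands the job in; it is judged then, once.
Trained networks look in a picture, given as the dict that the camera call returned (one of the last four; its "shot" number tells which), for a name from the list of things; names that differ only in an ending like _2 or _b are one class to them, and where a whole thing is asked for, a point or a joint stands for the part that bears it (a point fixed in the world has none). Each returns a list of dicts, best first, with "p" (0 to 1); they miss things now and then, are a little off and sometimes report something else, mostly with a low value. They report only what shows in the picture. A call takes as long as a camera call. They do not tell look-alikes from the thing itself.
- spotter.spot_in(picture, query): "position" ([row, column] in pixels, amid what is visible of it).
- spotter.spot_point(picture, query): "position" ([row, column] in pixels: a listed point, or the origin of a listed thing).
The state is a dict: "time": time; "joint_positions": joint angles; "joint_velocities": joint speeds; "effort": joint torques, N m; "tcp_pos": TCP position; "tcp_rot": TCP orientation; "wrist_force": force on the tool from outside, world axes, zero at the start; "torque": the same for the moment, N m; "grip_width": opening from 0.0 (shut) to 1.0 (fully open); "grip_force": force on a finger pad.
Only numpy, scipy, OpenCV 4.12 (cv2) and the standard library are available. Lean on these libraries where they do the work, as an engineer would, in place of code of your own. Each camera call takes 0.05 s, during which the arm holds its last target. There are 200 camera calls.

## Task

With a fingertip, push the turntable round by its spokes until the beaker stands at the filling station, the seat in line with the arrow on the base next to the column; then push the dispensing arm round until its spout is centred over the beaker. Nothing is to be gripped or lifted: touch only the spokes and the arm, leave the beaker and the dishes standing in their seats, and push gently enough that the unit stays where it stands. Leave the other things on the trolley alone.

Things in the scene. Friction and masses are not known exactly. Their poses are not given: they have to be found in the camera images.
- carousel: white base of the unit, 1.8 kg, loose on the trolley (slides if pushed with 8 N or more). Origin on the turntable's upright axis at the trolley top, z up; +y points from that axis to the column and the arrow. Round foot, radius 78 mm, under the disc; a strap 56 mm wide, 12 mm thick runs along +y to the column
- turntable (a joint): angle of the turntable, rad, positive anticlockwise from above, 0 at the start, range -6.2 to 6.2; stays where left (friction 0.08 N m, under 1 N at a spoke). Aluminium disc, radius 95 mm, top at 44 mm. Four seats 60 mm from the axis, at angle 0 on the base's +x, +y, -x, -y, each between four pins 8 mm tall; play of a dish 1.5 mm, of the beaker 6 mm
- spoke (a point): point to push on one of the four equal steel spokes: 122 mm from the axis, 65 mm above the trolley, turning with the disc; at angle 0 it is 45 deg from the base's +x towards +y, the others 90 deg apart, halfway between seats. A 12 mm round bar, cranked up at the rim, level from 106 to 140 mm from the axis, with a 16 mm black ball at its end
- station (a point): the filling station: the point on the base's +y axis, 60 mm from the turntable's axis and at the height of the disc's top, where the seat in line with the arrow (and the beaker) must be. Fixed to the base; axes as the base's
- dispenser (a joint): angle of the dispensing arm about the column, rad, positive anticlockwise from above; 0: along the base's -y, spout over the station; starts at 0.9 to 1.5 (out on the base's +x side); range -1.9 to 1.9; stays where left (friction 0.04 N m). Level white bar 14 mm wide, 16 mm tall, its middle 150 mm above the trolley; push its side 60 to 110 mm from the column
- column (a point): on the upright axis of the column about which the arm turns, at the height of the arm's middle (150 mm): 195 mm from the turntable's axis along the base's +y. The column is 22 mm thick, the arm's hub 32 mm wide with its top at 166 mm
- spout (a point): lower tip of the spout at the end of the arm, 135 mm from the column's axis and 125 mm above the trolley, 12 mm above the beaker's rim; 8 mm thick
- beaker: clear glass beaker, 54 mm wide at the rim, 48 mm at the foot, 69 mm tall, its rim 113 mm above the trolley, open on top, standing loose in one of the three turntable seats that are not at the station. Origin: centre of its underside. Do not touch
- petri_0: clear shallow lidded dish with culture gel, 60 mm across, 16 mm tall, standing loose in a seat of the turntable. Origin: centre of its underside. Leave it in its seat, do not touch
- petri_1: clear shallow lidded dish with culture gel, 60 mm across, 16 mm tall, standing loose in a seat of the turntable. Origin: centre of its underside. Leave it in its seat, do not touch
- petri_2: clear shallow lidded dish with culture gel, 60 mm across, 16 mm tall, standing loose in a seat of the turntable. Origin: centre of its underside. Leave it in its seat, do not touch
- dropper: bystander: small bottle with a black rubber dropper cap, 33 mm across, 102 mm tall, far left of the unit. Origin: centre of its underside
- reagent_1: bystander: amber bottle with a screw cap, 39 mm across, 81 mm tall, far left of the unit. Origin: centre of its underside
- lidded_jar: bystander: steel jar with a strap lid, 86 mm across, 96 mm tall, left of the unit. Origin: centre of its underside
Mind the look-alikes: they are no part of the job. Leave any pink look-alike of the petri_1 alone.

How it is judged:
By the outcome, as a careful person would: the job done as asked, in the order asked, and still so for the second after the job is handed in, with the robot touching nothing.
It also fails if it takes over 72 s, if anything falls off the work surface, if the arm or the gripper's body presses on something with over 40 N, if the wrist force passes 120 N, or if a joint passes its speed limit or range.

## Working session

There is one attempt and no reset: what is moved stays moved. The work goes in short steps, Python scripts to look and compute and a tool call to move; the robot and the scene stay as the last step left them, time stands still between calls to the robot, and variables do not carry over. Pictures are saved under pics/ and viewed, at most 12 in all, crops included, and the job is handed in when it is done.

Besides the shell and the picture viewer there is one more tool, called after "Emit:" as a command line: name --pt "numbers of a row" for each row, then --argument value for the rest. drive_tool: Moves the arm, as the interface text tells. Its arguments: {"type":"object","properties":{"plan":{"type":"array"},"force":{"type":"number"}},"required":["plan"]}

```bash
mkdir -p pics
cat > h.py <<'E'
from bench import observe, cams, r, spotter
import numpy as np, cv2
def look(tag,names):
    out={}
    for c in ("scene","top"):
        f=cams.grab_frame(c); out[c]=f
        cv2.imwrite(f"pics/{tag}_{c}.png",f["img"])
        for n in names:
            print(c,n,[(round(d["p"],2),np.round(d["position"],1).tolist()) for d in spotter.spot_point(f,n)][:5])
    return out
def proj(f,X):
    X=np.atleast_2d(X); C=X@np.array(f["R"]).T+np.array(f["t"]).ravel()
    return np.c_[f["fy"]*C[:,1]/C[:,2]+f["cy"], f["fx"]*C[:,0]/C[:,2]+f["cx"]]
def ray(f,rc,z):
    R=np.array(f["R"]);t=np.array(f["t"]).ravel()
    d=R.T@np.array([(rc[1]-f["cx"])/f["fx"],(rc[0]-f["cy"])/f["fy"],1]); c=-R.T@t
    return c+d*(z-c[2])/d[2]
E
python3 - <<'E'
from h import *
fs=look("a",["carousel","spoke","station","column","spout","beaker","petri_0"])
for c,f in fs.items(): print(c,(-np.array(f["R"]).T@np.array(f["t"]).ravel()).round())
f=fs["top"]
for n,z in [("carousel",0),("spoke",65),("station",44),("column",150),("spout",125),("beaker",44),("petri_0",44)]:
    for c,f in fs.items():
        print(n,c,[ray(f,d["position"],z).round()[:2].tolist() for d in spotter.spot_point(f,n)][:5])
E
python3 -c "
import cv2
cv2.imwrite('pics/a.png',cv2.resize(cv2.imread('pics/a_top.png'),(800,600)))"
```

```text
scene carousel [(0.96, [231.1, 322.0])]
scene spoke [(0.6, [215.2, 273.5])]
scene station [(0.77, [232.4, 314.1]), (0.36, [228.5, 315.5])]
scene column [(0.6, [239.2, 286.6]), (0.29, [250.5, 188.0])]
scene spout [(0.78, [201.7, 236.5])]
scene beaker [(0.81, [227.3, 355.6])]
scene petri_0 [(0.91, [230.1, 315.2]), (0.78, [204.9, 300.9]), (0.74, [207.0, 152.7]), (0.62, [198.1, 340.2])]
top carousel [(0.8, [237.3, 289.4])]
top spoke [(0.69, [208.2, 246.4])]
top station [(0.91, [241.5, 267.5])]
top column [(0.59, [259.4, 213.4])]
top spout [(0.63, [195.1, 212.9])]
top beaker [(0.56, [259.3, 303.9])]
top petri_0 [(0.92, [209.0, 286.1]), (0.66, [245.1, 270.1]), (0.65, [116.5, 184.9]), (0.64, [230.9, 319.9])]
scene [ 72. 545. 676.]
top [ 394.  178. 1071.]
carousel scene [[474.0, 57.0]]
carousel top [[474.0, 57.0]]
spoke scene [[529.0, 157.0]]
spoke top [[534.0, 166.0]]
station scene [[455.0, 105.0], [462.0, 95.0]]
station top [[459.0, 113.0]]
column scene [[407.0, 228.0], [483.0, 380.0]]
column top [[412.0, 233.0]]
spout scene [[557.0, 232.0]]
spout top [[553.0, 241.0]]
beaker scene [[415.0, 22.0]]
beaker top [[420.0, 27.0]]
petri_0 scene [[459.0, 99.0], [535.0, 73.0], [723.0, 350.0], [500.0, -16.0]]
petri_0 top [[538.0, 70.0], [451.0, 107.0], [760.0, 323.0], [488.0, -11.0]]
```

View pics/a.png

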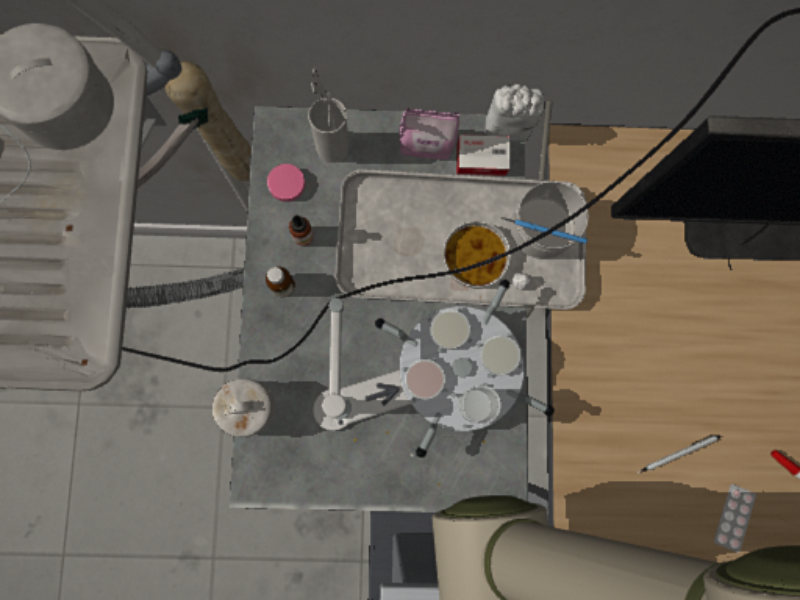

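View pics/a_scene.png

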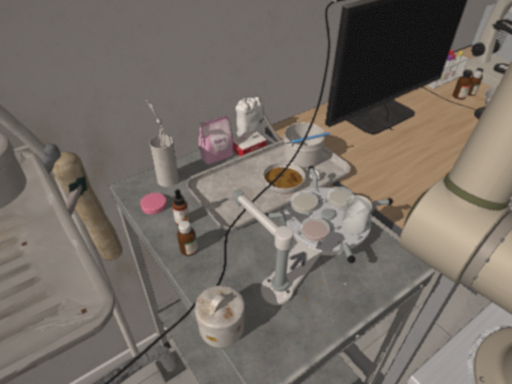

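The dishes sit in three seats: the pink-gel one at the station (top 800 px view: 425,380), and pale ones at (450,328) and (500,356). The beaker is at (480,405) in the -x seat, so it needs about -90°. The column is at (333,405) and the spout at (335,300). The pink disc at (286,182) is off the unit and gets left alone. Next I'll fit the unit's pose and check the height of the cable.

```bash
cat >> h.py <<'E'
from scipy.optimize import least_squares
def model(p):
    x,y,th,q,d=p
    w=lambda a,r,z:[x+r*np.cos(a),y+r*np.sin(a),z]
    col=w(th+np.pi/2,195,150); a=th-np.pi/2+d
    m={"carousel":[[x,y,0]],"station":[w(th+np.pi/2,60,44)],"column":[col],
       "spout":[[col[0]+135*np.cos(a),col[1]+135*np.sin(a),125]],
       "spoke":[w(th+q+np.pi/4*k,122,65) for k in (1,3,5,7)],
       "petri_0":[w(th+q+np.pi/2*k,60,44) for k in (0,1,3)],"beaker":[w(th+q+np.pi,60,44)]}
    return m
def fit(fs,p0,extra=()):
    obs=[]
    for c,f in fs.items():
        for n in model(p0):
            for d in spotter.spot_point(f,n):
                if d["p"]>.5: obs.append((f,n,np.array(d["position"])))
    def res(p):
        m=model(p); o=[]
        for f,n,rc in obs:
            e=proj(f,m[n])-rc; o.append(e[np.argmin((e**2).sum(1))])
        for f,z,rr,k,rc in extra:
            a=p[2]+p[3]+np.pi/4*k; o.append(proj(f,[p[0]+rr*np.cos(a),p[1]+rr*np.sin(a),z])[0]-rc)
        return np.ravel(o)
    s=least_squares(res,p0,loss="soft_l1",f_scale=1.5,x_scale=[10,10,.1,.1,.1])
    e=res(s.x).reshape(-1,2)
    for (f,n,rc),v in zip(obs,e): print(n,v.round(1),end="; ")
    print(e[len(obs):].round(1).tolist())
    return s.x
def show(f,p,name,z=3,c0=None):
    im=cv2.resize(f["img"],None,fx=z,fy=z,interpolation=cv2.INTER_CUBIC)
    for n,P in model(p).items():
        for q in proj(f,P): cv2.drawMarker(im,(int(q[1]*z+z/2),int(q[0]*z+z/2)),(0,0,255),0,10,1)
    if c0: im=im[int(c0[0]*z):int(c0[1]*z),int(c0[2]*z):int(c0[3]*z)]
    cv2.imwrite(name,im)
E
python3 - <<'E'
from h import *
fs={c:cams.grab_frame(c) for c in("scene","top")}
t=fs["top"]
ex=[(t,65,144,k,np.array([b*.64,a*.64])) for k,(a,b) in zip((1,3,5,7),[(380,323),(421,453),(548,410),(503,286)])]
# q fixed 0 handled by strong start: balls determine th+q
p=fit(fs,[474,57,np.radians(20),0,1.3],ex); print(p[:2],np.degrees(p[2:]))
np.save("p.npy",p)
show(t,p,"pics/b.png",4,(170,310,190,370)); show(fs["scene"],p,"pics/b2.png",4,(170,310,210,400))
for a,b in[(350,297),(430,275),(545,235),(290,345)]:
    print([(z,proj(fs["scene"],ray(t,(b*.64,a*.64),z)).round()[0].tolist()) for z in (0,50,100,150,250)])
print(ray(t,(410*.64,528*.64),0),ray(t,(410*.64,550*.64),0)); o=observe();print(np.round(o["tcp_rot"],3))
E
```

```text
carousel [ 1.5 -1. ]; station [-2.5 -3.4]; column [-0.2 -0.1]; spout [ 0.3 -0.4]; spoke [ 1.  -0.9]; petri_0 [-1.3 -2.1]; petri_0 [ -2.4 150.1]; petri_0 [-1.2  0.3]; petri_0 [ 3.6 -0.9]; carousel [0.5 3.5]; station [-0.4  0.2]; spout [1.3 0.5]; spoke [ 0.5 -2.4]; petri_0 [-3.   0.6]; petri_0 [-1.   0.1]; petri_0 [ 93.9 104. ]; petri_0 [1.6 2. ]; beaker [ 3.7 -0.7]; [[-0.3, -2.6], [1.1, -1.3], [0.5, 1.2], [-2.7, 0.4]]
[476.23634652  49.15211771] [19.34400143  0.25690694 71.59605633]
[(0, [232.0, 234.0]), (50, [219.0, 236.0]), (100, [204.0, 239.0]), (150, [188.0, 242.0]), (250, [151.0, 249.0])]
[(0, [200.0, 268.0]), (50, [188.0, 270.0]), (100, [174.0, 273.0]), (150, [160.0, 275.0]), (250, [126.0, 281.0])]
[(0, [158.0, 306.0]), (50, [147.0, 308.0]), (100, [136.0, 310.0]), (150, [123.0, 312.0]), (250, [93.0, 317.0])]
[(0, [275.0, 218.0]), (50, [260.0, 221.0]), (100, [244.0, 224.0]), (150, [226.0, 228.0]), (250, [185.0, 236.0])]
[416.04926535 -63.14377792   0.        ] [416.97690546 -97.86971495   0.        ]
[[ 0.944  0.329 -0.   ]
 [ 0.329 -0.944 -0.   ]
 [-0.     0.    -1.   ]]
```

View pics/b.png

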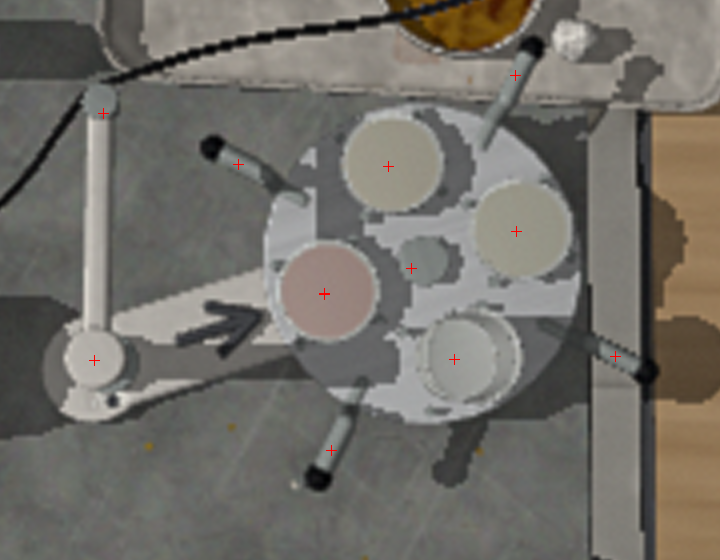

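View pics/b2.png

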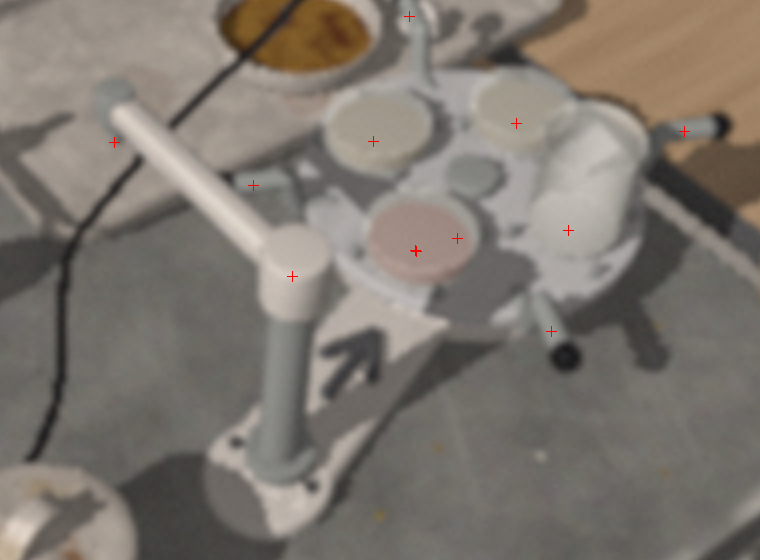

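Markers fit within a few mm, and the cable lies low (around 50 mm or less), well away from the finger paths. The plan is to push the spoke at 244° (top crop: 615,356) clockwise round the robot's side.

Emit:
drive_tool --pt "30 -22 0 0 0 0 -1" --pt "45 -34 0 0 0 0 -1" --pt "45 -34 0 0 0 0 -1" --pt "45 -34 0 0 0 0 -1" --pt "45 -34 0 0 0 0 -1" --pt "45 -34 0 0 0 0 -1" --pt "45 -34 0 0 0 0 -1" --pt "45 -34 0 0 0 0 -1" --pt "38 -28 0 0 0 0 -1" --pt "19 -15 0 0 0 0 -1"

```text
time: 3.55
tcp_pos: [453.4, -75.6, 245.3]
tcp_rot: [[0.944, 0.331, 0.0], [0.331, -0.944, 0.0], [0.0, 0.0, -1.0]]
wrist_force: [-0.3, -0.2, -0.7]
grip_width: 0.002
grip_force: 0.0
```

Emit:
drive_tool --pt "0 0 0 0 0 -9 -1" --pt "0 0 0 0 0 -9 -1" --pt "0 0 0 0 0 -9 -1" --pt "0 0 0 0 0 -9 -1" --pt "0 0 0 0 0 -9 -1" --pt "0 0 0 0 0 0 -1"

```text
time: 4.3
tcp_pos: [452.6, -77.6, 245.3]
tcp_rot: [[0.437, 0.9, 0.0], [0.9, -0.437, -0.0], [0.0, 0.0, -1.0]]
wrist_force: [0.6, 0.7, -0.2]
grip_width: -0.007
grip_force: 0.0
```

Run:
```python
from h import *
o=observe();print(r.nose_length,o["time"],o["tcp_pos"],np.round(o["tcp_rot"],3),o["grip_width"],o["wrist_force"],o["joint_positions"])
f=cams.grab_frame("top");p=np.load("p.npy")
show(f,p,"pics/c.png",3,(170,310,190,400))
```

```text
14.0 4.3 [452.6193722  -77.59102558 245.33326385] [[ 0.437  0.9    0.   ]
 [ 0.9   -0.437 -0.   ]
 [ 0.     0.    -1.   ]] -0.007016316951687078 [ 0.61268606  0.66082563 -0.21705932] [-2.43977772e+01  9.57853960e+00  9.64820670e+01  2.35591287e-04
  7.39341314e+01  1.49666560e+00]
```

View pics/c.png

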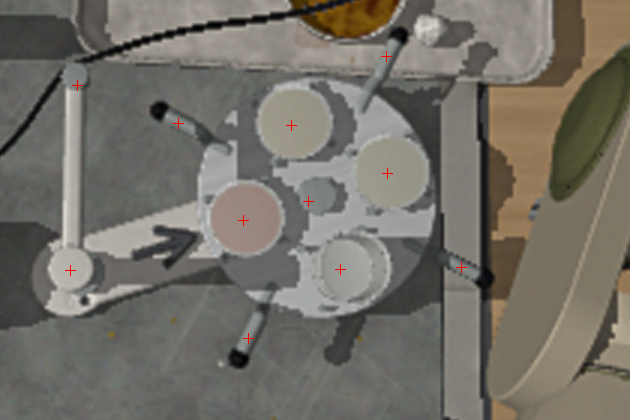

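The markers still match and nothing moved (spoke at crop 462,267). The hand hangs beside that spoke, hidden under the arm. Next I descend.

Emit:
drive_tool --pt "0 0 15 0 0 0 -1" --pt "0 0 30 0 0 0 -1" --pt "0 0 35 0 0 0 -1" --pt "0 0 30 0 0 0 -1" --pt "0 0 25 0 0 0 -1" --pt "0 0 20 0 0 0 -1" --pt "0 0 15 0 0 0 -1" --pt "0 0 9 0 0 0 -1" --pt "0 0 0 0 0 0 -1"

```text
time: 5.48
tcp_pos: [452.5, -77.5, 66.1]
tcp_rot: [[0.437, 0.9, -0.001], [0.9, -0.437, 0.0], [0.0, -0.001, -1.0]]
wrist_force: [0.6, -0.2, -0.3]
grip_width: 0.002
grip_force: 0.0
```

Emit:
drive_tool --pt "0 -3 0 0 0 0 -1" --pt "0 -3 0 0 0 0 -1" --pt "0 -3 0 0 0 0 -1" --pt "0 -3 0 0 0 0 -1"

```text
time: 5.98
tcp_pos: [441.6, -72.3, 66.4]
tcp_rot: [[0.436, 0.9, 0.0], [0.9, -0.436, -0.0], [-0.0, 0.0, -1.0]]
wrist_force: [-0.1, -1.1, 1.2]
grip_width: -0.0
grip_force: 0.0
```

Emit:
drive_tool --pt "-0.3 -2.2 0 0 0 1 -1" --pt "-0.6 -4.3 0 0 0 2 -1" --pt "-0.6 -4.3 0 0 0 2 -1" --pt "-0.9 -6.5 0 0 0 3 -1" --pt "-0.9 -6.5 0 0 0 3 -1" --pt "-0.9 -6.5 0 0 0 3 -1" --pt "-0.9 -6.5 0 0 0 3 -1" --pt "-0.6 -4.3 0 0 0 2 -1" --pt "-0.3 -2.2 0 0 0 1 -1"

```text
time: 7.1
tcp_pos: [402.8, -52.8, 66.3]
tcp_rot: [[0.718, 0.696, -0.0], [0.696, -0.718, -0.0], [-0.0, 0.0, -1.0]]
wrist_force: [0.6, -1.5, 1.0]
grip_width: 0.001
grip_force: 0.3
```

Run:
```python
from h import *
fs={c:cams.grab_frame(c) for c in("scene","top")}
p=np.load("p.npy");p[3]=np.radians(-19)
p2=fit(fs,p);print(p2[:2],np.degrees(p2[2:]));o=observe();print(o["tcp_pos"],o["wrist_force"],o["joint_positions"])
show(fs["top"],p,"pics/d.png",3,(170,310,190,400))
```

```text
carousel [-2.2  0. ]; station [-0.5  0.4]; column [-1.8 -0.6]; spout [-0.6  0.2]; spout [   1.7 -109.1]; spoke [-0.3  0.6]; petri_0 [0.6 1.2]; petri_0 [-0.6 -1.5]; petri_0 [ 20.6 153.4]; petri_0 [ 2.4 -0.5]; beaker [-0.2 -2.5]; carousel [-0.2 -0. ]; station [0.2 2.5]; column [ 0.6 -1.2]; spout [2.9 3.3]; spoke [-2.2 -0. ]; petri_0 [-2.   0.6]; petri_0 [0.2 0.3]; petri_0 [ 0.  -0.8]; beaker [ 3.7 -1.1]; []
[476.77829005  49.42954098] [ 18.82195856 -20.0506656   70.26440909]
[402.92780684 -52.84261039  66.27431518] [-0.17147274  0.55010229  0.36084231] [-2.41017227e+01  1.83258717e+01  1.17063172e+02  9.68207163e-04
  4.46146570e+01  2.17185391e+01]
```

View pics/d.png

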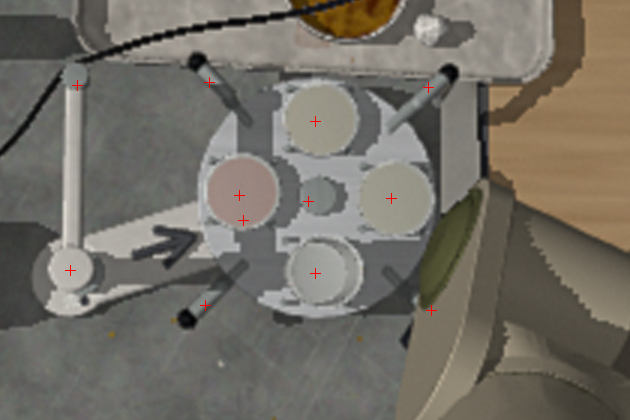

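It works: the turntable has turned about -20° with low force, and the unit stayed put. I'll continue the arc.

Emit:
drive_tool --pt "-0.3 -2.2 0 0 0 1 -1" --pt "-0.6 -4.3 0 0 0 2 -1" --pt "-0.9 -6.5 0 0 0 3 -1" --pt "-0.9 -6.5 0 0 0 3 -1" --pt "-0.9 -6.5 0 0 0 3 -1" --pt "-0.9 -6.5 0 0 0 3 -1" --pt "-0.9 -6.5 0 0 0 3 -1" --pt "-0.9 -6.5 0 0 0 3 -1" --pt "-0.9 -6.5 0 0 0 3 -1" --pt "-0.9 -6.5 0 0 0 3 -1"

```text
time: 9.15
tcp_pos: [365.3, -7.8, 66.4]
tcp_rot: [[0.956, 0.293, 0.0], [0.293, -0.956, -0.0], [0.0, 0.0, -1.0]]
wrist_force: [0.6, -0.5, 0.8]
grip_width: 0.007
grip_force: 0.3
```

Emit:
drive_tool --pt "-0.9 -6.5 0 0 0 3 -1" --pt "-0.9 -6.5 0 0 0 3 -1" --pt "-0.9 -6.5 0 0 0 3 -1" --pt "-0.9 -6.5 0 0 0 3 -1" --pt "-0.9 -6.5 0 0 0 3 -1" --pt "-0.9 -6.5 0 0 0 3 -1" --pt "-0.9 -6.5 0 0 0 3 -1" --pt "-0.9 -6.5 0 0 0 3 -1" --pt "-0.6 -4.3 0 0 0 2 -1" --pt "-0.3 -2.2 0 0 0 1 -1"

```text
time: 10.4
tcp_pos: [352.1, 49.2, 66.4]
tcp_rot: [[0.985, -0.171, 0.0], [-0.171, -0.985, -0.0], [0.0, 0.0, -1.0]]
wrist_force: [0.6, -0.6, 0.8]
grip_width: 0.003
grip_force: 0.3
```

Run:
```python
from h import *
fs={c:cams.grab_frame(c) for c in("scene","top")}
p=np.load("p.npy");p[3]=np.radians(-75)
p2=fit(fs,p);print(p2[:2],np.degrees(p2[2:]));o=observe();print(o["tcp_pos"],np.round(o["tcp_rot"],3),o["wrist_force"],o["joint_positions"])
show(fs["top"],p2,"pics/e.png",3,(170,310,190,400))
```

```text
carousel [-1.6  0.4]; station [-1.1 -1.6]; column [-4.2  0.1]; column [ 40.2 -49.4]; spout [1.5 0.5]; spoke [-0.2 -0.1]; petri_0 [-0.7  2.3]; petri_0 [-2.6 -0.4]; petri_0 [ 1.5 -0.2]; carousel [-0.1  4.5]; station [-2.  1.]; station [ 19.7 -44.4]; column [ 1.5 -0.4]; column [  0.4 -99.1]; spoke [-1.5  0.3]; petri_0 [98.6 98. ]; petri_0 [-1.3  1.2]; petri_0 [1.6 0.6]; petri_0 [-2.9 -0.2]; beaker [ 1.2 -1.8]; []
[477.87651077  48.1479863 ] [ 18.68116664 -74.17502341  71.30819287]
[352.16755412  48.9993375   66.30158105] [[ 0.985 -0.17  -0.   ]
 [-0.17  -0.985 -0.   ]
 [-0.     0.    -1.   ]] [-0.34573898  0.23920175 -0.55824855] [-1.11708205e+01  1.30081838e+01  1.24952953e+02 -6.78841182e-04
  4.20399053e+01  8.86456656e+01]
```

View pics/e.png

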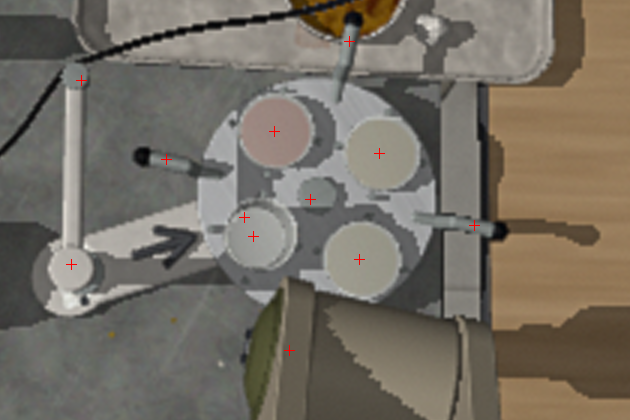

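At -74°; about 16° to go. After a 90° turn the four black balls must coincide with their starting pixels, so I'll use that as the fine gauge.

Emit:
drive_tool --pt "-0.3 -2.2 0 0 0 1 -1" --pt "-0.6 -4.3 0 0 0 2 -1" --pt "-0.9 -6.5 0 0 0 3 -1" --pt "-0.9 -6.5 0 0 0 3 -1" --pt "-0.9 -6.5 0 0 0 3 -1" --pt "-0.6 -4.3 0 0 0 2 -1" --pt "-0.3 -2.2 0 0 0 1 -1" --pt "0 0 0 0 0 0 -1"

```text
time: 12.2
tcp_pos: [356.8, 81.5, 66.3]
tcp_rot: [[0.908, -0.419, -0.0], [-0.419, -0.908, 0.0], [-0.0, -0.0, -1.0]]
wrist_force: [-0.2, 0.5, -0.9]
grip_width: 0.001
grip_force: 0.0
```

```bash
cat >> h.py <<'E'
def ball(im,rc,half=9):
    r0,c0=int(rc[0])-half,int(rc[1])-half
    g=cv2.cvtColor(im,cv2.COLOR_BGR2GRAY)[r0:r0+2*half,c0:c0+2*half].astype(float)
    w=np.clip(55-g,0,None); n,l,s,ct=cv2.connectedComponentsWithStats((w>0).astype(np.uint8))
    k=1+np.argmax([w[l==i].sum() for i in range(1,n)]); y,x=np.nonzero(l==k); v=w[y,x]
    return np.array([r0+(y*v).sum()/v.sum(),c0+(x*v).sum()/v.sum()]),len(v)
def gauge(f,p,guess=None):
    a=cv2.imread("pics/a_top.png")
    for n,(c,b) in zip("BADC",[(380,323),(421,453),(548,410),(503,286)]):
        A,na=ball(a,(b*.64,c*.64)); B,nb=ball(f["img"],(b*.64,c*.64))
        v=[ray(f,q,65)[:2]-p[:2] for q in (A,B)]; g=[np.degrees(np.arctan2(u[1],u[0])) for u in v]
        print(n,na,nb,A.round(2),B.round(2),"dev deg",round(g[1]-g[0],2),[round(float(np.hypot(*u))) for u in v])
E
python3 - <<'E'
from h import *
p=np.load("p.npy"); f=cams.grab_frame("top"); gauge(f,p)
cv2.imwrite("pics/f.png",cv2.resize(f["img"][170:310,190:400],None,fx=3,fy=3))
print(observe()["wrist_force"],observe()["tcp_pos"])
E
```

```text
B 26 29 [206.23 242.65] [206.72 242.42] dev deg 0.53 [140, 140]
A 33 1 [289.27 269.21] [280. 273.] dev deg -0.71 [139, 117]
D 72 51 [261.79 351.38] [260.52 351.38] dev deg 1.08 [142, 141]
C 26 25 [181.06 323.  ] [180.84 322.55] dev deg 0.47 [143, 143]
[-0.0581322  -0.71644595 -0.10583189] [356.77241611  81.41412937  66.2646915 ]
```

View pics/f.png

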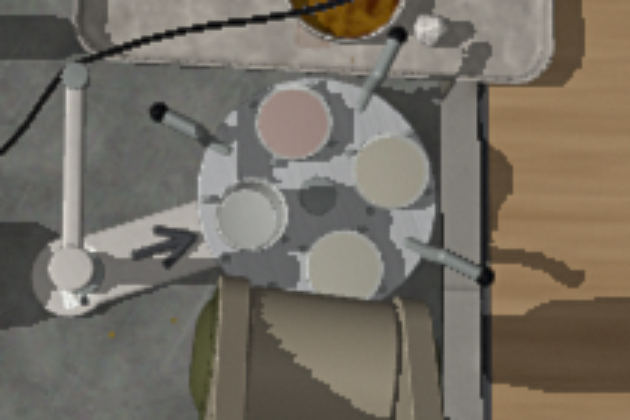

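The beaker is at the station (crop 250,215), roughly 0.5° short. One nudge of 1.2 mm, then I withdraw.

Emit:
drive_tool --pt "0 -1.2 0 0 0 0 -1" --pt "0 0 0 0 0 0 -1" --pt "0 3 0 0 0 0 -1" --pt "0 10 0 0 0 0 -1" --pt "0 0 0 0 0 0 -1"

```text
time: 12.88
tcp_pos: [351.6, 70.1, 66.3]
tcp_rot: [[0.907, -0.421, -0.0], [-0.421, -0.907, 0.0], [-0.0, 0.0, -1.0]]
wrist_force: [0.4, -0.3, -0.4]
grip_width: 0.0
grip_force: 0.0
```

Run:
```python
from h import *
p=np.load("p.npy"); f=cams.grab_frame("top"); gauge(f,p)
print(observe()["wrist_force"],observe()["tcp_pos"])
```

```text
B 26 28 [206.23 242.65] [206.33 242.62] dev deg 0.1 [140, 140]Traceback (most recent call last):
  File "<stdin>", line 2, in <module>
  File "h.py", line 61, in gauge
    A,na=ball(a,(b*.64,c*.64)); B,nb=ball(f["img"],(b*.64,c*.64))
                                     ~~~~^^^^^^^^^^^^^^^^^^^^^^^^
  File "h.py", line 56, in ball
    k=1+np.argmax([w[l==i].sum() for i in range(1,n)]); y,x=np.nonzero(l==k); v=w[y,x]
        ~~~~~~~~~^^^^^^^^^^^^^^^^^^^^^^^^^^^^^^^^^^^^^
    return _wrapfunc(a, 'argmax', axis=axis, out=out, **kwds)
    return _wrapit(obj, method, *args, **kwds)
    result = getattr(arr, method)(*args, **kwds)
ValueError: attempt to get argmax of an empty sequence
```

Now the turntable is within 0.1°. I lift away and move to the far side of the dispensing arm.

Emit:
drive_tool --pt "0 0 -10 0 0 0 -1" --pt "0 0 -25 0 0 0 -1" --pt "0 0 -40 0 0 0 -1" --pt "0 0 -45 0 0 0 -1" --pt "0 0 -40 0 0 0 -1" --pt "0 0 -25 0 0 0 -1" --pt "0 0 -5 0 0 0 -1"

```text
time: 13.8
tcp_pos: [352.2, 70.8, 257.8]
tcp_rot: [[0.908, -0.419, 0.003], [-0.419, -0.908, -0.0], [0.003, -0.001, -1.0]]
wrist_force: [0.1, 0.6, -0.7]
grip_width: 0.003
grip_force: 0.0
```

Emit:
drive_tool --pt "3 -15 0 0 0 0 -1" --pt "6 -28 0 0 0 0 -1" --pt "7 -32 0 0 0 0 -1" --pt "7 -32 0 0 0 0 -1" --pt "7 -32 0 0 0 0 -1" --pt "7 -32 0 0 0 0 -1" --pt "6 -28 0 0 0 0 -1" --pt "5 -25 0 0 0 0 -1" --pt "4 -20 0 0 0 0 -1" --pt "0 0 0 0 0 0 -1"

```text
time: 15.05
tcp_pos: [501.3, 270.8, 254.8]
tcp_rot: [[0.908, -0.419, -0.002], [-0.419, -0.908, -0.001], [-0.002, 0.002, -1.0]]
wrist_force: [0.0, 0.7, 0.7]
grip_width: -0.002
grip_force: 0.0
```

Emit:
drive_tool --pt "0 0 0 0 0 -5 -1" --pt "0 0 0 0 0 -10 -1" --pt "0 0 0 0 0 -10 -1" --pt "0 0 0 0 0 -10 -1" --pt "0 0 0 0 0 -10 -1" --pt "0 0 0 0 0 -10 -1"

```text
time: 15.8
tcp_pos: [500.9, 269.6, 255.8]
tcp_rot: [[0.862, 0.507, -0.001], [0.507, -0.862, -0.0], [-0.001, -0.0, -1.0]]
wrist_force: [0.7, -0.0, 0.0]
grip_width: -0.001
grip_force: 0.0
```

Emit:
drive_tool --pt "0 0 0 0 0 -10 -1" --pt "0 0 0 0 0 -10 -1" --pt "0 0 0 0 0 -10 -1" --pt "0 0 0 0 0 -10 -1" --pt "0 0 0 0 0 -10 -1" --pt "0 0 0 0 0 -10 -1" --pt "0 0 0 0 0 0 -1"

```text
time: 16.68
tcp_pos: [501.0, 269.7, 255.9]
tcp_rot: [[-0.001, 1.0, -0.001], [1.0, 0.001, -0.0], [-0.0, -0.001, -1.0]]
wrist_force: [-0.8, -0.5, -0.6]
grip_width: -0.0
grip_force: 0.0
```

Run:
```python
from h import *
fs={c:cams.grab_frame(c) for c in("scene","top")}
p=np.load("p.npy");p[3]=np.radians(-90)
p2=fit(fs,p);print(p2[:2],np.degrees(p2[2:]));m=model(p2);print(m["column"],m["spout"],m["beaker"])
for c,f in fs.items():
  for n,z in(("column",150),("spout",125)): print(c,n,[ray(f,d["position"],z).round(1) for d in spotter.spot_point(f,n)])
o=observe();print(o["time"],o["tcp_pos"],np.round(o["tcp_rot"],3),o["wrist_force"],o["joint_positions"])
try: gauge(fs["top"],p)
except Exception as e: print(e)
show(fs["top"],p2,"pics/g.png",3,(150,310,180,400))
```

```text
carousel [ 0.3 -0.6]; station [-3.2 -4.6]; spout [0.4 0.2]; spoke [0.3 0.6]; petri_0 [ 2.1 -1.3]; petri_0 [ 1.3 -0.2]; petri_0 [-0.3  1.6]; beaker [-3.5 -4.5]; carousel [0.4 3.7]; station [1.2 0.2]; spoke [-1.4 -1.6]; petri_0 [-0.5 -0.3]; petri_0 [ 94.8 101.6]; petri_0 [-0.3 -0.1]; beaker [2.2 0.9]; []
[478.48334455  50.38315032] [ 18.23008808 -88.05938982  68.32383447]
[[np.float64(417.4807652525824), np.float64(235.59569124887187), 150]] [[np.float64(552.2366597032803), np.float64(227.48095707008628), 125]] [[np.float64(457.7942527018292), np.float64(106.70331969094221), 44]]
scene column []
scene spout [array([553.4, 227.1, 125. ])]
top column []
top spout []
17.675 [501.5095595  270.32708183 256.30472307] [[-0.003  1.     0.   ]
 [ 1.     0.003  0.   ]
 [ 0.     0.    -1.   ]] [0.25638452 0.33288389 0.27980681] [1.65465853e+01 2.32052521e+01 7.67434105e+01 1.22897684e-03
 8.00498986e+01 1.63682819e+01]
B 26 28 [206.23 242.65] [206.32 242.6 ] dev deg 0.1 [140, 140]
A 33 34 [289.27 269.21] [289.29 269.28] dev deg 0.07 [139, 139]
D 72 55 [261.79 351.38] [260.73 351.21] dev deg 0.84 [142, 141]
C 26 25 [181.06 323.  ] [180.92 322.9 ] dev deg 0.14 [143, 143]
```

View pics/g.png

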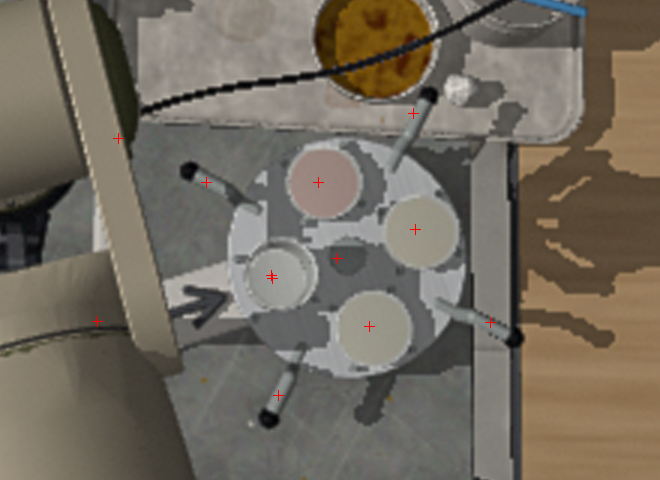

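The balls are back at their starting pixels (within about 0.1°; the ball at the rail edge is noisy), and the beaker is in line with the arrow. I descend beside the dispensing arm and push it.

Emit:
drive_tool --pt "0 0 12 0 0 0 -1" --pt "0 0 25 0 0 0 -1" --pt "0 0 30 0 0 0 -1" --pt "0 0 20 0 0 0 -1" --pt "0 0 11 0 0 0 -1" --pt "0 0 4 0 0 0 -1" --pt "0 0 0 0 0 0 -1"

```text
time: 18.55
tcp_pos: [501.7, 270.4, 154.6]
tcp_rot: [[-0.003, 1.0, 0.001], [1.0, 0.003, 0.0], [0.0, 0.001, -1.0]]
wrist_force: [0.5, 0.2, 0.8]
grip_width: -0.0
grip_force: 0.0
```

Emit:
drive_tool --pt "-3 0 0 0 0 0 -1" --pt "-3 0 0 0 0 0 -1" --pt "-3 0 0 0 0 0 -1" --pt "-3 0 0 0 0 0 -1" --pt "-3 0 0 0 0 0 -1" --pt "-3 0 0 0 0 0 -1" --pt "-1.5 0.3 0 0 0 1 -1" --pt "-3.1 0.6 0 0 0 2 -1" --pt "-4.6 0.8 0 0 0 3 -1" --pt "-4.6 0.8 0 0 0 3 -1"

```text
time: 19.8
tcp_pos: [503.4, 238.2, 154.3]
tcp_rot: [[0.156, 0.988, 0.0], [0.988, -0.156, 0.0], [0.0, 0.0, -1.0]]
wrist_force: [-0.2, -0.1, 0.2]
grip_width: 0.002
grip_force: 0.2
```

Emit:
drive_tool --pt "-4.6 0.8 0 0 0 3 -1" --pt "-4.6 0.8 0 0 0 3 -1" --pt "-4.6 0.8 0 0 0 3 -1" --pt "-4.6 0.8 0 0 0 3 -1" --pt "-4.6 0.8 0 0 0 3 -1" --pt "-4.6 0.8 0 0 0 3 -1" --pt "-4.6 0.8 0 0 0 3 -1" --pt "-4.6 0.8 0 0 0 3 -1" --pt "-3.1 0.6 0 0 0 2 -1" --pt "-1.5 0.3 0 0 0 1 -1"

```text
time: 21.05
tcp_pos: [495.5, 197.4, 154.4]
tcp_rot: [[0.586, 0.81, 0.0], [0.81, -0.586, 0.0], [0.0, 0.0, -1.0]]
wrist_force: [0.7, -0.5, -0.7]
grip_width: 0.001
grip_force: 0.2
```

Run:
```python
from h import *
fs={c:cams.grab_frame(c) for c in("scene","top")}
for c,f in fs.items():
  for n,z in(("carousel",0),("column",150),("spout",125),("beaker",44)): print(c,n,[(ray(f,d["position"],z).round(1)[:2],round(d["p"],2)) for d in spotter.spot_point(f,n)])
o=observe();print(o["time"],o["tcp_pos"],np.round(o["tcp_rot"],3),o["wrist_force"])
a=fs["top"]["img"][150:310,180:380];b=fs["scene"]["img"][150:310,180:380]
cv2.imwrite("pics/h.png",cv2.resize(np.hstack([a,b]),None,fx=2,fy=2))
```

```text
scene carousel [(array([473.3,  47.5]), 0.77)]
scene column [(array([414.5, 235.2]), 0.66)]
scene spout [(array([523.1, 155.8]), 0.6)]
scene beaker [(array([454. ,  91.4]), 0.76)]
top carousel [(array([480. ,  57.8]), 0.72), (array([464.3, 108.2]), 0.28)]
top column [(array([570.7,  13.6]), 0.47)]
top spout []
top beaker [(array([456.2, 109.6]), 0.44)]
21.55 [495.42176544 197.56286784 154.27340674] [[ 0.585  0.811 -0.   ]
 [ 0.811 -0.585  0.   ]
 [-0.    -0.    -1.   ]] [-0.28613679 -0.04975093  0.36601593]
```

View pics/h.png

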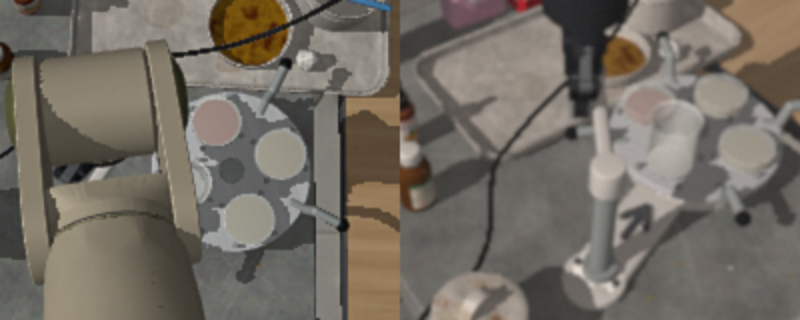

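The scene half (right) shows the arm following the finger, now at about -36° world with the target near -71°. The column foot has not shifted. I continue by 33°.

Emit:
drive_tool --pt "-1.5 0.3 0 0 0 1 -1" --pt "-3.1 0.6 0 0 0 2 -1" --pt "-4.6 0.8 0 0 0 3 -1" --pt "-4.6 0.8 0 0 0 3 -1" --pt "-4.6 0.8 0 0 0 3 -1" --pt "-4.6 0.8 0 0 0 3 -1" --pt "-4.6 0.8 0 0 0 3 -1" --pt "-4.6 0.8 0 0 0 3 -1"

```text
time: 22.55
tcp_pos: [476.8, 170.5, 154.4]
tcp_rot: [[0.839, 0.545, 0.0], [0.545, -0.839, -0.0], [0.0, 0.0, -1.0]]
wrist_force: [0.4, 0.3, 0.6]
grip_width: 0.0
grip_force: 0.3
```

Emit:
drive_tool --pt "-4.6 0.8 0 0 0 3 -1" --pt "-4.6 0.8 0 0 0 3 -1" --pt "-4.6 0.8 0 0 0 3 -1" --pt "-3.1 0.6 0 0 0 2 -1" --pt "-1.5 0.3 0 0 0 1 -1" --pt "0 0 0 0 0 0 -1"

```text
time: 23.3
tcp_pos: [462.2, 159.2, 154.3]
tcp_rot: [[0.932, 0.361, -0.0], [0.361, -0.932, 0.0], [-0.0, -0.0, -1.0]]
wrist_force: [1.0, 0.3, 0.5]
grip_width: 0.0
grip_force: 0.0
```

Run:
```python
from h import *
fs={c:cams.grab_frame(c) for c in("scene","top")}
for c,f in fs.items():
  for n,z in(("column",150),("spout",125),("beaker",44),("station",44)): print(c,n,[(ray(f,d["position"],z).round(1)[:2],round(d["p"],2)) for d in spotter.spot_point(f,n)])
o=observe();v=o["tcp_pos"][:2]-np.array([413.5,233.4]);print(o["time"],o["tcp_pos"],np.degrees(np.arctan2(v[1],v[0])),np.hypot(*v),np.round(o["tcp_rot"],3),o["wrist_force"])
```

```text
scene column [(array([411.7, 231.7]), 0.86)]
scene spout [(array([468.2, 104.5]), 0.57), (array([399.7, 141.9]), 0.18)]
scene beaker [(array([453.5,  96.7]), 0.78)]
scene station [(array([454.6, 108.6]), 0.75)]
top column [(array([417.1, 233.1]), 0.96)]
top spout []
top beaker [(array([461.2, 108.2]), 0.43)]
top station [(array([455.6, 109.1]), 0.74)]
23.8 [462.26594009 159.1963738  154.28006548] -56.68745095779412 88.79355300022983 [[ 0.932  0.361 -0.   ]
 [ 0.361 -0.932  0.   ]
 [-0.    -0.    -1.   ]] [0.41423876 0.9446714  0.58283896]
```

Emit:
drive_tool --pt "-1.5 0.3 0 0 0 1 -1" --pt "-1.5 0.3 0 0 0 1 -1" --pt "0 0 0 0 0 0 -1" --pt "4 0 0 0 0 0 -1" --pt "8 0 0 0 0 0 -1" --pt "0 0 -15 0 0 0 -1" --pt "0 0 -30 0 0 0 -1" --pt "0 0 -35 0 0 0 -1" --pt "0 0 -20 0 0 0 -1"

```text
time: 24.92
tcp_pos: [471.3, 161.6, 257.1]
tcp_rot: [[0.944, 0.329, 0.003], [0.329, -0.944, 0.0], [0.003, 0.001, -1.0]]
wrist_force: [-0.1, -0.9, -1.0]
grip_width: -0.001
grip_force: 0.0
```

Emit:
drive_tool --pt "-3 -15 0 0 0 0 -1" --pt "-5 -30 0 0 0 0 -1" --pt "-6 -35 0 0 0 0 -1" --pt "-6 -35 0 0 0 0 -1" --pt "-6 -35 0 0 0 0 -1" --pt "-6 -35 0 0 0 0 -1" --pt "-5 -35 0 0 0 0 -1" --pt "-4 -25 0 0 0 0 -1" --pt "-2 -15 0 0 0 0 -1" --pt "0 0 0 0 0 0 -1"

```text
time: 26.18
tcp_pos: [344.3, 393.3, 253.8]
tcp_rot: [[0.944, 0.33, -0.001], [0.33, -0.944, -0.001], [-0.001, 0.0, -1.0]]
wrist_force: [-0.9, -1.1, 0.1]
grip_width: -0.002
grip_force: 0.0
```

Run:
```python
from h import *
fs={c:cams.grab_frame(c) for c in("scene","top")}
p=np.load("p.npy");p[3]=np.radians(-90);p[4]=0.01
p2=fit(fs,p);print(p2[:2],np.degrees(p2[2:]))
for c,f in fs.items():
  for n,z in(("column",150),("spout",125),("beaker",44)): print(c,n,[(ray(f,d["position"],z).round(1)[:2],round(d["p"],2)) for d in spotter.spot_point(f,n)])
o=observe();print(o["time"],o["tcp_pos"],np.round(o["tcp_rot"],3))
try: gauge(fs["top"],p)
except Exception as e: print(e)
a=fs["top"]["img"][210:285,195:295];b=fs["scene"]["img"][160:310,220:360]
cv2.imwrite("pics/top2.png",fs["top"]["img"])
cv2.imwrite("pics/i.png",np.hstack([cv2.resize(a,(480,360),interpolation=2),cv2.resize(b,(320,360),interpolation=2)]))
```

```text
carousel [26.6  8.8]; carousel [-2.3 -2.7]; station [-0.8  0.3]; column [-2.7  0.5]; spout [ 2.  -1.2]; spoke [-0.7 88.7]; petri_0 [ -5.8 148.2]; petri_0 [ 4.2 -3.3]; petri_0 [-2.6 -2. ]; beaker [ 2.3 -1.3]; carousel [-0.8 -0.6]; station [-2.6  0.8]; column [ 0.9 -1.9]; spout [ 0.7 -0.3]; spoke [-0.3 -0.9]; spoke [-49.   87.6]; petri_0 [-2.1  0.3]; petri_0 [ 1.3 -1.7]; petri_0 [ 94.  100.9]; petri_0 [2.  0.9]; beaker [ 3. -2.]; []
[477.93600969  49.85512827] [ 19.78093003 -88.5822018    2.56451827]
scene column [(array([407.7, 237.9]), 0.87)]
scene spout [(array([466.1, 102.6]), 0.89)]
scene beaker [(array([459.4,  99.1]), 0.83), (array([453.6,  82. ]), 0.19)]
top column [(array([413.9, 229.4]), 0.87)]
top spout [(array([464.8, 107.8]), 0.87), (array([406.1, 344.5]), 0.32)]
top beaker [(array([463.5, 101.2]), 0.75), (array([410.9, 362.5]), 0.3)]
27.275 [344.9761301  392.93256    254.29888501] [[ 0.944  0.329 -0.   ]
 [ 0.329 -0.944 -0.   ]
 [-0.    -0.    -1.   ]]
B 26 27 [206.23 242.65] [206.32 242.65] dev deg 0.07 [140, 140]
A 33 35 [289.27 269.21] [289.13 269.12] dev deg -0.13 [139, 139]
D 72 52 [261.79 351.38] [260.75 351.24] dev deg 0.83 [142, 141]
C 26 25 [181.06 323.  ] [180.91 322.9 ] dev deg 0.15 [143, 143]
```

View pics/i.png

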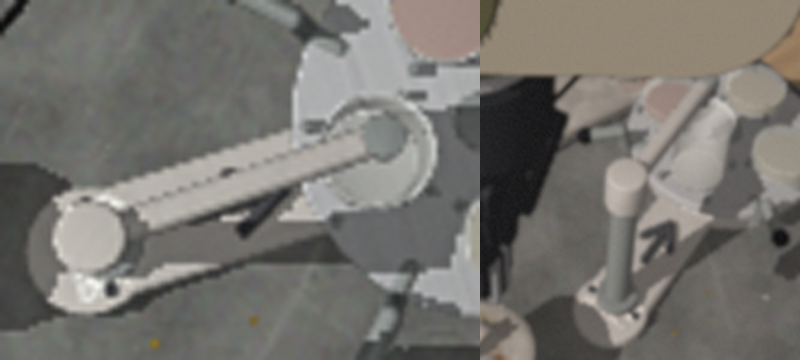

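The spout cap (crop 381,136) lies over the beaker (rim centre about 382,151) but seems slightly short. I'll convert those pixels to positions.

Run:
```python
from h import *
f=cams.grab_frame("top")
P=lambda x,y,z: ray(f,(210+(y+.5)/4.8-.5,195+(x+.5)/4.8-.5),z)[:2]
hub=P(88,236,166)
for z in(158,166):
  c=P(381,136,z); v=c-hub; print(z,c,np.hypot(*v),np.degrees(np.arctan2(v[1],v[0])))
rim=P(382,151,113); w=rim-hub; print("hub",hub,"rim",rim,np.hypot(*w),np.degrees(np.arctan2(w[1],w[0])))
# base heading from opposite balls
a=cv2.imread("pics/a_top.png"); g={}
for k,(c,b) in zip((45,135,225,315),[(380,323),(421,453),(548,410),(503,286)]):
    g[k]=ray(f,ball(a,(b*.64,c*.64))[0],65)[:2]
for i,j in((45,225),(135,315)):
    v=g[i]-g[j]; print("heading",np.degrees(np.arctan2(v[1],v[0]))-i,(g[i]+g[j])/2,np.hypot(*v))
```

```text
158 [459.97772254 107.06563513] 134.09284328124292 -69.52661405836002
166 [459.39745253 107.68455251] 133.3104589976857 -69.66721508477019
hub [413.07576616 232.68847185] rim [456.39165292 103.00305666] 136.72809864490972 -71.53029978484325
heading 19.421096021731145 [477.75403022  47.39580449] 281.8432944274321
heading 19.231455521380383 [477.42459723  47.22559237] 282.56671611586205
```

The arm is at -69.6°. The base line is at -70.7° and the beaker's centre at -71.5°, so I need about 1.4° more (2.2 mm at the finger). I go back along the same path.

Emit:
drive_tool --pt "2 15 0 0 0 0 -1" --pt "4 25 0 0 0 0 -1" --pt "5 35 0 0 0 0 -1" --pt "6 35 0 0 0 0 -1" --pt "6 35 0 0 0 0 -1" --pt "6 35 0 0 0 0 -1" --pt "6 35 0 0 0 0 -1" --pt "5 30 0 0 0 0 -1" --pt "3 15 0 0 0 0 -1" --pt "0 0 0 0 0 0 -1"

```text
time: 28.58
tcp_pos: [471.2, 160.9, 254.2]
tcp_rot: [[0.945, 0.327, -0.0], [0.327, -0.945, 0.0], [-0.0, -0.0, -1.0]]
wrist_force: [-0.8, -0.0, -0.2]
grip_width: -0.003
grip_force: 0.0
```

Emit:
drive_tool --pt "0 0 20 0 0 0 -1" --pt "0 0 35 0 0 0 -1" --pt "0 0 30 0 0 0 -1" --pt "0 0 15 0 0 0 -1" --pt "0 0 0 0 0 0 -1"

```text
time: 29.2
tcp_pos: [470.7, 161.9, 154.1]
tcp_rot: [[0.944, 0.329, -0.001], [0.329, -0.944, -0.0], [-0.001, -0.0, -1.0]]
wrist_force: [0.7, -0.3, 0.9]
grip_width: -0.001
grip_force: 0.0
```

Emit:
drive_tool --pt "-5 0 0 0 0 0 -1" --pt "-4 0 0 0 0 0 -1" --pt "-3 0 0 0 0 0 -1" --pt "-1 0 0 0 0 0.7 -1" --pt "-1.2 0.2 0 0 0 0.7 -1" --pt "0 0 0 0 0 0 -1" --pt "0 0 0 0 0 0 -1" --pt "4 0 0 0 0 0 -1" --pt "8 0 0 0 0 0 -1"

```text
time: 30.32
tcp_pos: [469.5, 160.4, 154.3]
tcp_rot: [[0.952, 0.305, 0.0], [0.305, -0.952, 0.0], [0.0, -0.0, -1.0]]
wrist_force: [-0.3, -0.9, -0.1]
grip_width: -0.001
grip_force: 0.0
```

Emit:
drive_tool --pt "0 0 -15 0 0 0 -1" --pt "0 0 -30 0 0 0 -1" --pt "0 0 -35 0 0 0 -1" --pt "0 0 -20 0 0 0 -1" --pt "-3 -15 0 0 0 0 -1" --pt "-5 -30 0 0 0 0 -1" --pt "-6 -35 0 0 0 0 -1" --pt "-6 -35 0 0 0 0 -1" --pt "-6 -35 0 0 0 0 -1" --pt "-6 -35 0 0 0 0 -1"

```text
time: 31.58
tcp_pos: [380.4, 328.2, 253.5]
tcp_rot: [[0.952, 0.306, -0.001], [0.306, -0.952, -0.001], [-0.002, 0.0, -1.0]]
wrist_force: [1.3, 0.2, 0.2]
grip_width: 0.002
grip_force: 0.0
```

Emit:
drive_tool --pt "-5 -35 0 0 0 0 -1" --pt "-4 -25 0 0 0 0 -1" --pt "-2 -15 0 0 0 0 -1" --pt "0 0 0 0 0 0 -1"

```text
time: 32.08
tcp_pos: [348.1, 395.2, 253.8]
tcp_rot: [[0.952, 0.307, -0.001], [0.307, -0.952, -0.001], [-0.001, 0.0, -1.0]]
wrist_force: [-0.3, 0.0, -0.1]
grip_width: -0.002
grip_force: 0.0
```

Run:
```python
from h import *
fs={c:cams.grab_frame(c) for c in("top",)};f=fs["top"]; p=np.load("p.npy")
for n,z in(("column",150),("spout",125),("beaker",44)): print(n,[(ray(f,d["position"],z).round(1)[:2],round(d["p"],2)) for d in spotter.spot_point(f,n)])
gauge(f,p)
# shift of cap, hub, rim against the previous clear picture (template matching, subpixel by upsampling)
a=cv2.imread("pics/top2.png"); u=8; R=lambda im:cv2.resize(im,None,fx=u,fy=u,interpolation=2)
for n,(c,rr,h) in {"cap":(274,238,6),"arm end":(268,241,6),"hub":(213,259,9),"foot":(216,268,7),"rim side":(284,248,6)}.items():
    T=R(a[rr-h:rr+h,c-h:c+h]); S=R(f["img"][rr-h-4:rr+h+4,c-h-4:c+h+4])
    m=cv2.matchTemplate(S,T,cv2.TM_CCOEFF_NORMED); _,v,_,l=cv2.minMaxLoc(m); print(n,round(v,3),"dcol,drow",l[0]/u-4,l[1]/u-4)
cv2.imwrite("pics/j.png",cv2.resize(f["img"][210:285,195:295],(720,540),interpolation=2))
```

```text
column [(array([419. , 232.9]), 0.89), (array([518.4,  83.6]), 0.69)]
spout [(array([465.3, 111.1]), 0.62)]
beaker [(array([456.7, 100.8]), 0.66)]
B 26 27 [206.23 242.65] [206.3  242.65] dev deg 0.06 [140, 140]
A 33 35 [289.27 269.21] [289.15 269.12] dev deg -0.12 [139, 139]
D 72 58 [261.79 351.38] [261.3  351.24] dev deg 0.36 [142, 141]
C 26 25 [181.06 323.  ] [180.91 322.89] dev deg 0.16 [143, 143]
cap 0.693 dcol,drow 0.375 1.625
arm end 0.835 dcol,drow 0.75 1.125
hub 0.99 dcol,drow 0.0 0.0
foot 0.987 dcol,drow 0.0 0.0
rim side 0.98 dcol,drow 0.0 0.125
```

View pics/j.png

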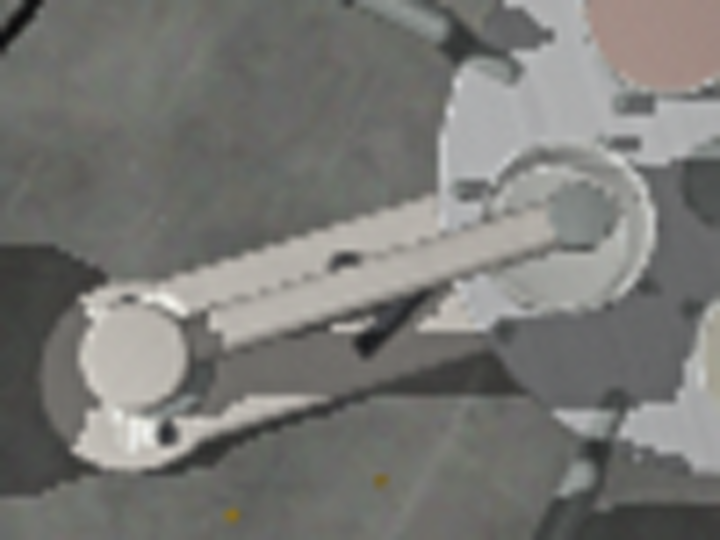

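The final crop shows the spout cap at (582,215), inside the rim centred near (571,230), with the remaining offset explained by parallax. The arm has turned another 1.5° to about -71.1°, between the base line and the beaker's centre. The hub and foot have not shifted, the turntable holds, and the robot is clear.

```bash
python3 -c "
from bench import r
print(r.hand_in())"
```

```text
the job is handed in; nothing more can be done
None
```

I handed the job in at about 32 s of the 72 s allowed: the turntable is turned so the beaker stands at the filling station, within about 0.2° of the arrow line. The dispensing arm was then swung so its spout is over the beaker, about 1 mm off centre by the camera, and the unit did not shift.

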